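# Set up the folding bench stand of a model helicopter's equipment board

### The arm

A 6-joint arm with a two-finger parallel gripper is mounted at the origin on the work surface. World frame = base frame: x ahead of the robot, y to its left, z up, the work surface at z = 0. Lengths are in mm, angles in rad, forces in N, time in s.
With the tool pointing down it reaches from about 400 to 925 mm from the base axis. Payload 12.5 kg.
Tool frame: the origin (TCP) lies at the very end of the fingers, on their centre line; the grasp point (between the pads) lies 19 mm behind it; z points along the fingers, x is the direction in which the jaws open and shut, and the axes are right-handed (so a half turn about z gives the same grasp; the last joint's range is limited). The gripper opens to 95 mm and grips with 3 to 60 N. Pads are 20 mm wide; open, the fingers measure 119 mm over their backs; the gripper's body (75 mm by 180 mm) begins 59 mm behind the grasp point.
Start: joints at [0.999, 0.491, 1.559, -0, 1.092, -0.106], TCP at [280.698, 558.44, 214.661] pointing down, gripper open.
Joint ranges: [-3.1, 3.1], [-0.84, 2.19], [0.05, 2.79], [-1.13, 4.28], [0.06, 2.93], [-2.69, 2.69]. Speed limits (rad/s): [2.22, 2.22, 2.79, 3.14, 3.14, 3.14].

### API

Orientations are given as [roll, pitch, yaw] about the fixed x, y, z axes, in that order (R = Rz(yaw) Ry(pitch) Rx(roll)).
In Python, from cell import env gives the robot as it stands.
- The arm moves only by the tool arm_command, never from a script. Its argument "motion" is one flat list of numbers, 7 for each row, row after row: the opening, from -1 (shut) to 1 (fully open), then the shift along the tool's x, y, z in mm, then the turn, a rotation vector about the tool's x, y, z in degrees. In form: [fingers, dx, dy, dz, rx, ry, rz, fingers, dx, dy, dz, rx, ry, rz, ...]. A call has 1 to 20 rows; each row is the pose to reach, as a shift and turn from the pose commanded when the call began, along the tool's axes at that moment; what a row does not reach only later rows make up. A row lasts 1/10 s, in which the tool goes at most 50 mm and 8.59 degrees, less where a joint would pass 70% of its speed; a pose out of reach is approached as far as the arm can. A call with a gripper value outside its range is refused whole. The fingers move at their own pace and stop on an object; the grip force is fixed at half the most. Time passes only in rows, so rows that repeat a pose let the fingers close. It gives the time, the measured TCP pose, the force and the opening at its end, in the units of the state.
- env.state(): the state, without advancing time (a new reading comes with each control period).
- env.read_camera(name): name is "scene" or "side" or "wrist"; returns (picture, depth): 420x560x3 uint8, red, green, blue; 420x560 float32, mm along the optical axis (not along the pixel's ray), 0 where there is no reading.
- env.calibration(name): a dict with "fx", "fy", "cx", "cy" (pixels), "cam_to_world" (4x4, takes a point from camera to world coordinates). Camera axes: x right, y down, z forward; pixel columns grow to the right and rows downward; lengths in mm; the calibration is good to about 2 mm. The wrist camera is an equidistant fisheye: a pixel r from the principal point sees the ray r / f radians off the axis. A picture is of the moment at which its call begins: read the wrist's pose just before it. calibration takes no time and is no camera call; for the wrist camera it gives the pose at the moment of the call.
- env.job_done(): hands the job in, once; it reports no verdict.
Trained networks look in the newest picture that a camera, given by its name, has taken for a name from the list of things; names that differ only in an ending like _2 or _b are one class to them, and where a whole thing is asked for, a point or a joint stands for the part that bears it (a point fixed in the world has none). Each returns a list of dicts, best first, with "confidence" (0 to 1); they miss things now and then, are a little off and sometimes report something else, mostly with a low value. They report only what shows in the picture. A call takes as long as a camera call.
- env.recognise(camera, label): "location" ([column, row] in pixels, amid what is visible of it).
- env.silhouettes(camera, label): "region" (420x560 bool, what is visible of it) and "location" ([column, row] in pixels, amid what is visible of it).
- env.spot_point(camera, label): "location" ([column, row] in pixels: a listed point, or the origin of a listed thing).
The state is a dict: "t": time; "joints": joint angles; "qvel": joint speeds; "tau": joint torques, N m; "eef_pos": TCP position; "tcp_rot": TCP orientation; "ft_force": force on the tool from outside, world axes, zero at the start; "moment": the same for the moment, N m; "opening": opening from 0.0 (shut) to 1.0 (fully open).
Only numpy, scipy, OpenCV 4.12 (cv2) and the standard library are available. Lean on these libraries where they do the work, as an engineer would, in place of code of your own. Each camera call takes 0.05 s, during which the arm holds its last target.

### The job

Get the equipment board ready to work on: first push the orange prop leg of its stand out, towards the robot's side, until you feel it press firmly against its stop, but do not force it. Then take the board by its handle, tip it forward and lower it gently until it rests on the leg, and let go. Leave the screwdriver, the battery and the jar where they are.

Things in the scene. Friction and masses are not known exactly. Their poses are not given: they have to be found in the camera images.
- base: Fixed grey base plate, 290 x 200 x 8 mm. Origin on the table under the middle of the board's hinge line; x axis points to the stand's back (roughly away from the robot), y along the hinges, z up. The plate reaches from 220 mm in front (-x) to 70 mm behind (+x). Two hinge posts, 62 mm tall, at y = +-92 mm.
- hub: Fixed black drum, radius 38 mm, 56 mm wide: the leg's hinge. Origin on the hinge axis (along base y), 120 mm in front (-x) of the board's hinge, 46 mm above the table. The rigid stop hidden inside halts the leg anywhere from 25 degrees short of upright (leaning back to the board) to 3 past it. 6 to 10 N at the crossbar is firm; over 30 N breaks it.
- leg: Orange prop leg, a flat bar 24 mm wide, 10 mm thick, standing out of the drum. Origin on its hinge axis (middle of the drum), z along the leg. It starts half folded, leaning back to the board by 35 to 50 degrees from upright, and swings up to the front (base -x) to its stop. It stays where left. 1 N square to it moves it; pushed level, a few N at first, as the bar rubs on the finger.
- leg_bar (a point): Middle of the white plastic crossbar at the leg's free end: round, 14 mm thick, 82 mm long along the base's y, 115 mm from the leg's hinge axis.
- board: Dark board with round top, 160 mm wide, 6 thick, 190 tall, about 0.5 kg, boxes up to 33 mm proud on its back (+x) face, front bare. Origin on its hinge axis, 46 mm above the table; z along the board to the handle. Starts leaning back (+x) 20 degrees on a rest; swings freely over upright to the front and falls if let go there. On the leg at its stop it leans forward 35 to 52 degrees.
- handle (a point): Middle of the aluminium handle bar at the board's top: round, 12 mm thick, 92 mm long along the base's y, 220 mm from the board's hinge axis; 24 mm of clear opening between bar and board top, 80 mm wide. The round bar can turn between the fingers.
- screwdriver: Loose yellow screwdriver, 190 mm long, beside the stand (+y side). Leave alone.
- battery: Loose silver battery block, 130 x 45 x 42 mm, beside the stand (-y side). Leave alone.
- screw_jar: Loose clear jar with white cap, 60 mm across, 70 mm tall, on the -y side. Leave alone.

How it is judged:
By the outcome, as a careful person would: the job done as asked, in the order asked, and still so for the second after the job is handed in, with the robot touching nothing.
It also fails if it takes over 72 s, if anything falls off the work surface, if the arm or the gripper's body presses on something with over 40 N, if the wrist force passes 120 N, or if a joint passes its speed limit or range.

## Working session

There is one attempt and no reset: what is moved stays moved. The work goes in short steps, Python scripts to look and compute and a tool call to move; the robot and the scene stay as the last step left them, time stands still between calls to the robot, and variables do not carry over. Pictures are saved under pics/ and viewed, and the job is handed in when it is done.

Besides the shell and the picture viewer there is one more tool, called after "Request:" as name(argument=value, ...) on one line, values as JSON. arm_command: Moves the arm, as the interface text tells. Its arguments: {"type":"object","properties":{"motion":{"type":"array","items":{"type":"number"}}},"required":["motion"]}

```bash
mkdir -p pics; ls
python3 - <<'E'
from cell import env
import cv2
print(env.state())
for n in ["scene","side","wrist"]:
    p,d=env.read_camera(n); cv2.imwrite(f"pics/a_{n}.png",p[:,:,::-1])
    for l in ["leg_bar","handle","base","hub","board","leg"]:
        r=env.spot_point(n,l)
        for q in r[:2]:
            c,w=q["location"]; print(n,l,round(q["confidence"],2),q["location"],d[min(419,max(0,int(round(w)))),min(559,max(0,int(round(c))))])
    print(env.calibration(n))
E
```

```text
pics
{'t': 0.0, 'joints': array([ 9.99393426e-01,  4.91550860e-01,  1.55945270e+00,  1.26129839e-05,
        1.09174278e+00, -1.05632678e-01]), 'qvel': array([-0.00136512,  0.00112391, -0.00095831,  0.00087237,  0.00060942,
        0.00128574]), 'tau': array([ 1.15567640e-03, -6.12655449e+01, -2.58188546e+01,  6.92686485e-02,
        4.81588009e-02, -1.36088329e-04]), 'eef_pos': array([280.54985576, 558.20741975, 214.0660475 ]), 'tcp_rot': array([-3.14145989e+00,  1.14608251e-03,  1.10502036e+00]), 'ft_force': array([-0.50783605,  0.15410201,  0.24581792]), 'moment': array([-0.03626529,  0.00919265,  0.00018927]), 'opening': 0.9986706820900668}
scene handle 0.76 [210.2, 186.7] 776.73975
scene base 0.83 [241.0, 256.0] 925.3473
scene hub 0.93 [269.2, 208.9] 1009.6953
scene board 0.9 [240.9, 244.3] 898.5563
scene board 0.23 [243.7, 255.3] 926.8164
scene leg 0.64 [266.6, 210.1] 1012.10645
{'fx': 488.8938567179376, 'fy': 488.8938567179376, 'cx': 276.8626055686785, 'cy': 213.7272146716997, 'cam_to_world': array([[-3.18761841e-01,  6.52666000e-01, -6.87326692e-01,
         1.19546748e+03],

[... 797 characters left out ...]
1,
        -7.48069686e+02],
       [ 1.53476355e-02, -8.11151555e-01, -5.84634590e-01,
         7.00248627e+02],
       [ 0.00000000e+00,  0.00000000e+00,  0.00000000e+00,
         1.00000000e+00]])}
wrist leg_bar 0.42 [26.7, 408.7] 0.0
{'fx': 325.19226210127806, 'fy': 325.19226210127806, 'cx': 281.40924017462044, 'cy': 210.85559964643713, 'cam_to_world': array([[ 4.48903454e-01,  8.67032915e-01,  2.16193462e-01,
         2.20403128e+02],
       [ 8.93580229e-01, -4.35498947e-01, -1.08880858e-01,
         5.88908221e+02],
       [-2.51262757e-04,  2.42063197e-01, -9.70260452e-01,
         3.85564182e+02],
       [ 0.00000000e+00,  0.00000000e+00,  0.00000000e+00,
         1.00000000e+00]])}
```

View pics/a_scene.png

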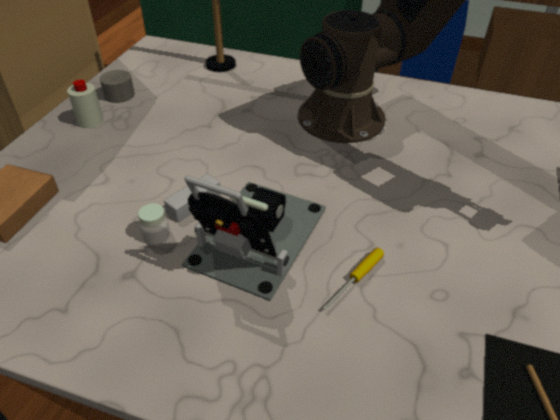

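View pics/a_side.png

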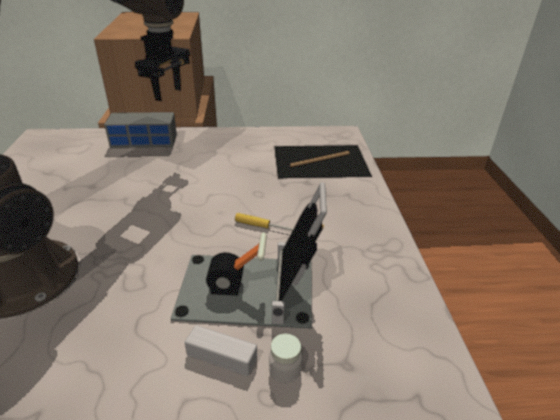

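View pics/a_wrist.png

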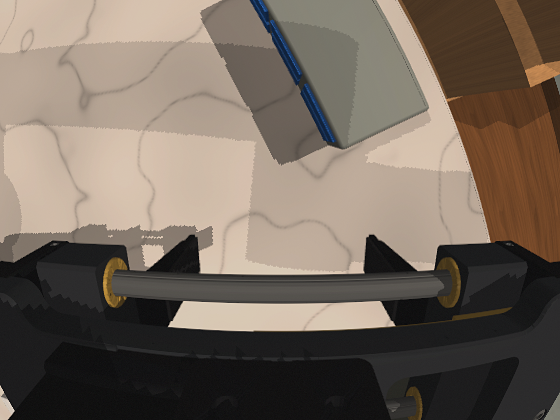

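The stand is in the middle of the scene image (base ≈ [260,240]). In the side image the leg runs from the hub at [227,274] to the bar at [264,246], and the handle is near [323,195]. Next I'll fit the plate and measure the points.

```bash
cat > h.py <<'E'
import numpy as np, cv2
from cell import env
def pc(n,d):
    c=env.calibration(n); v,u=np.mgrid[0:420,0:560]
    P=np.stack([(u-c["cx"])/c["fx"]*d,(v-c["cy"])/c["fy"]*d,d],-1)
    T=c["cam_to_world"]; return P@T[:3,:3].T+T[:3,3]
def ray(n,uv):
    c=env.calibration(n);T=c["cam_to_world"]
    r=T[:3,:3]@np.array([(uv[0]-c["cx"])/c["fx"],(uv[1]-c["cy"])/c["fy"],1]); return T[:3,3],r/np.linalg.norm(r)
E
python3 - <<'E'
from h import *
np.set_printoptions(precision=1,suppress=True)
for n in ["side","scene"]:
    p,d=env.read_camera(n); W=pc(n,d)
    for l in ["base","leg_bar","handle","leg","hub","board"]:
        s=env.silhouettes(n,l)
        if not s: print(n,l,"none");continue
        m=s[0]["region"]&(d>0); P=W[m]
        print(n,l,round(s[0]["confidence"],2),s[0]["location"],m.sum(),"med",np.median(P,0),"p5",np.percentile(P,5,axis=0),"p95",np.percentile(P,95,axis=0))
        np.save(f"/tmp/{n}_{l}.npy",P)
        if l=="base":
            Q=P[(abs(P[:,2]-8)<5)]; print(len(Q),np.median(Q,0),cv2.minAreaRect(Q[:,:2].astype(np.float32)))
    for l in ["base","leg_bar","handle","leg","hub","board"]:
        for q in env.spot_point(n,l)[:1]: 
            o,r=ray(n,q["location"]); 
            z={"base":0,"hub":46,"leg":46,"board":46}.get(l)
            print("spot",n,l,q["confidence"],q["location"], o+r*(z-o[2])/r[2] if z is not None else (o,r))
E
```

```text
side base 0.81 [261.1, 283.9] 11050 med [540.6 -89.4   9. ] p5 [ 385.  -163.9    5.5] p95 [648.8   7.5 206.8]
6308 [513.9 -97.9   7.5] ((510.478271484375, -63.70220184326172), (202.69256591796875, 289.65362548828125), 83.53643798828125)
side leg_bar 0.58 [255.1, 256.7] 402 med [531.1 -72.3 117.1] p5 [ 494.8 -103.7   80.9] p95 [551.7 -47.  134.6]
side handle 0.56 [301.0, 244.9] 2653 med [623.7 -98.3 153.6] p5 [ 583.1 -152.1   51. ] p95 [659.1  -9.3 255.9]
side leg 0.93 [252.6, 249.9] 393 med [533.2 -71.7 118.6] p5 [ 497.  -102.5   79.5] p95 [551.8 -37.4 134.7]
side hub 0.59 [228.2, 273.8] 1321 med [466.  -82.7  61.8] p5 [434.4 -89.1   9.8] p95 [496.3 -38.5  83.4]
side board 0.94 [302.2, 248.2] 2585 med [ 623.7 -100.1  155.5] p5 [ 583.4 -152.2   54.3] p95 [658.6 -15.6 256.2]
spot side base 0.63 [225.5, 272.5] [463.9  -6.1   0. ]
spot side leg_bar 0.56 [264.6, 244.1] (array([ 531.4, -748.1,  700.2]), array([ 0. ,  0.8, -0.6]))
spot side handle 0.93 [321.4, 198.7] (array([ 531.4, -748.1,  700.2]), array([ 0.2,  0.8, -0.6]))
spot side leg 0.82 [221.5, 271.3] [459.5 -50.7  46. ]
spot side 
[... 504 characters left out ...]
8] p5 [ 599.8 -133.9   56.8] p95 [668.4  -4.2 255.8]
scene leg 0.7 [257.6, 205.6] 144 med [555.8 -49.8 131.9] p5 [549.6 -71.3 125.9] p95 [560.  -29.9 135. ]
scene hub 0.91 [273.0, 209.1] 956 med [485.  -42.4  64.3] p5 [451.  -79.4  17.6] p95 [507.7 -26.9  83.3]
scene board none
spot scene base 0.59 [241.3, 257.5] [585.6 -71.4  -0. ]
spot scene leg_bar 0.75 [250.2, 199.8] (array([1195.5,  203.4,  761.4]), array([-0.7, -0.3, -0.7]))
spot scene handle 0.83 [213.9, 186.5] (array([1195.5,  203.4,  761.4]), array([-0.7, -0.4, -0.6]))
spot scene leg 0.46 [267.2, 209.2] [477.2 -52.9  46. ]
spot scene hub 0.87 [268.3, 207.5] [471.4 -52.4  46. ]
spot scene board 0.72 [240.0, 240.6] [581.7 -73.8  46. ]
```

```bash
cat >> h.py <<'E'
from scipy.spatial.transform import Rotation as Ro
YAW=np.deg2rad(-6.5); O=np.array([585.0,-72.2,0]); B=Ro.from_euler('z',YAW).as_matrix()
def tobase(P): return (np.asarray(P)-O)@B
def toworld(p): return B@np.asarray(p,float)+O
def plan(pb,Rb=None,cmdpos=None):
    """target pos in base frame, orientation matrix in base frame"""
    s=env.state(); R=Ro.from_euler('xyz',s["tcp_rot"]); p=s["eef_pos"]
    d=R.inv().apply(toworld(pb)-p)
    rv=np.zeros(3) if Rb is None else (R.inv()*Ro.from_matrix(B@Rb)).as_rotvec(degrees=True)
    print("delta",d.round(1),"rot",rv.round(2)); return d,rv
PUSH=np.array([[0,1,0],[1,0,0],[0,0,-1.]])   # columns: tool x=+Y, y=+X, z=-Z
def grasp(t): # tool x in base xz plane; t tilt deg: tool z leans so flange toward -x (t>0). 
    t=np.deg2rad(t); z=np.array([np.sin(t),0,-np.cos(t)]); x=np.array([np.cos(t),0,np.sin(t)]); return np.stack([x,np.cross(z,x),z],1)
def st():
    s=env.state(); print("t",round(s["t"],2),"base pos",tobase(s["eef_pos"]).round(1),"F_base",(s["ft_force"]@B).round(2),"open",round(s["opening"],3)); return s
E
python3 - <<'E'
from h import *
np.set_printoptions(precision=1,suppress=True)
for n in ["side","scene"]:
  for l in ["leg","leg_bar","hub","handle"]:
    P=tobase(np.load(f"/tmp/{n}_{l}.npy")); print(n,l,np.percentile(P,[5,50,95],axis=0).tolist())
for n in ["side","scene"]:
    P=tobase(np.load(f"/tmp/{n}_leg_bar.npy")); Q=P[P[:,2]>115]; 
    for y0 in range(-45,45,15):
        q=Q[(Q[:,1]>=y0)&(Q[:,1]<y0+15)]
        if len(q): print(n,y0,len(q),np.median(q,0),q[:,0].max(),q[:,2].max())
    P=tobase(np.load(f"/tmp/{n}_handle.npy")); Q=P[P[:,2]>235]; print("handle",n,len(Q),np.median(Q,0),Q.max(0),Q.min(0))
    for z0 in range(60,220,30):
        q=P[(abs(P[:,2]-z0)<8)]; print(z0,np.percentile(q[:,0],[5,50,95]))
plan([-5,0,300],PUSH); st()
E
```

```text
side leg [[-87.85253211288838, -35.06710481099194, 79.4879473123271], [-52.85850698319707, -6.810714624430982, 118.60248860877594], [-34.014734612617836, 30.219489993145057, 134.6960616625256]]
side leg_bar [[-89.72885246424197, -35.88368580255456, 80.90150334574442], [-53.656186880837865, -8.080666649200623, 117.13412372155265], [-33.59457800053752, 21.055243456115967, 134.59064536860635]]
side hub [[-149.60856785104252, -29.40559295814918, 9.783626632200138], [-118.11962207626823, -25.59637583828222, 61.81969311733712], [-87.02502684861784, 19.50459442342964, 83.35044217477933]]
side handle [[-0.18289687238418534, -77.63165118327822, 51.031997736543865], [40.55421903809997, -21.060288788679916, 153.55302914282296], [75.43576544540667, 66.01940160308364, 255.8983292219939]]
scene leg [[-37.025125899994286, -2.8024045873845713, 125.8926821578534], [-31.576102735920276, 18.78949950858499, 131.89316323474864], [-28.089176407635932, 39.00684399358891, 135.03588282390453]]
scene leg_bar [[-38.17614061206316, -4.337660034976124, 124.75717996663083], [-31.800662820421852, 19.51909357490169
[... 1139 characters left out ...]
11 127.42998310497613
scene -30 2 [-30.7 -28.3 126.6] -30.2268112668066 128.43405746714538
scene -15 10 [-32.9  -2.8 132.5] -30.86473758658212 135.89215025539065
scene 0 50 [-31.8   8.  131.9] -27.83688164788834 135.46713037464755
scene 15 52 [-31.3  22.4 132. ] -27.288652863779067 136.35224973132912
scene 30 45 [-31.8  36.4 131.3] -27.119490546922083 135.02522912145636
handle scene 481 [ 82.2   5.7 255.1] [ 87.   53.5 259.4] [ 72.2 -49.5 235.4]
60 [ 9.1 14.8 45.6]
90 [20.6 47.4 55.4]
120 [31.3 35.3 51.2]
150 [42.7 54.6 66.6]
180 [53.4 63.2 81.8]
210 [63.  66.5 69.9]
delta [-428.5  550.4  -85.4] rot [  0.   -0.  -20.2]
t 2.35 base pos [-373.8  592.1  214.6] F_base [-1.5 -0.2 -0.2] open 1.001
```

Request:
arm_command(motion=[-1, 0, 0, -85, 0, 0, 0, -1, 0, 0, -85, 0, 0, 0, -1, -428, 550, -85, 0, 0, -20.2, -1, -428, 550, -85, 0, 0, -20.2, -1, -428, 550, -85, 0, 0, -20.2, -1, -428, 550, -85, 0, 0, -20.2, -1, -428, 550, -85, 0, 0, -20.2, -1, -428, 550, -85, 0, 0, -20.2, -1, -428, 550, -85, 0, 0, -20.2, -1, -428, 550, -85, 0, 0, -20.2, -1, -428, 550, -85, 0, 0, -20.2, -1, -428, 550, -85, 0, 0, -20.2, -1, -428, 550, -85, 0, 0, -20.2, -1, -428, 550, -85, 0, 0, -20.2, -1, -428, 550, -85, 0, 0, -20.2, -1, -428, 550, -85, 0, 0, -20.2, -1, -428, 550, -85, 0, 0, -20.2, -1, -428, 550, -85, 0, 0, -20.2, -1, -428, 550, -85, 0, 0, -20.2, -1, -428, 550, -85, 0, 0, -20.2])

```text
t: 4.35
eef_pos: [579.5, -69.8, 300.0]
tcp_rot: [3.141, -0.0, 1.459]
ft_force: [0.5, 0.5, -0.1]
opening: 0.004
```

Run:
```python
from h import *
s=st(); print(s["joints"].round(2)); plan([-6,0,112],PUSH)
```

```text
t 4.35 base pos [ -5.7   1.8 300. ] F_base [ 0.43  0.52 -0.1 ] open 0.004
[-0.23  0.36  1.54  0.    1.24 -1.69]
delta [ -1.8  -0.4 188. ] rot [ 0.02 -0.01  0.1 ]
```

Request:
arm_command(motion=[-1, -2, 0, 30, 0, 0, 0, -1, -2, 0, 60, 0, 0, 0, -1, -2, 0, 90, 0, 0, 0, -1, -2, 0, 110, 0, 0, 0, -1, -2, 0, 130, 0, 0, 0, -1, -2, 0, 150, 0, 0, 0, -1, -2, 0, 170, 0, 0, 0, -1, -2, 0, 188, 0, 0, 0, -1, -2, 0, 188, 0, 0, 0])

```text
t: 5.25
eef_pos: [578.6, -71.7, 110.1]
tcp_rot: [-3.139, -0.001, 1.459]
ft_force: [-0.5, 0.1, 0.2]
opening: 0.006
```

Run:
```python
from h import *
st()
p,d=env.read_camera("side"); cv2.imwrite("pics/b_side.png",cv2.resize(p[130:370,130:410,::-1],None,fx=2.5,fy=2.5))
```

```text
t 5.25 base pos [ -6.4  -0.2 110.1] F_base [-0.46  0.08  0.23] open 0.006
```

View pics/b_side.png

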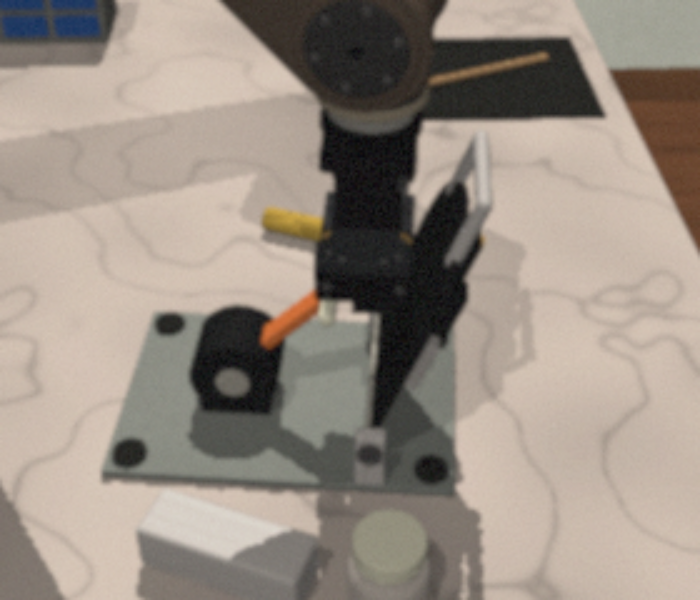

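Request:
arm_command(motion=[-1, 0, -8, 0, 0, 0, 0, -1, 0, -14, 0, 0, 0, 0, -1, 0, -17, -1, 0, 0, 0, -1, 0, -20, -3, 0, 0, 0, -1, 0, -23, -6, 0, 0, 0, -1, 0, -26, -8, 0, 0, 0, -1, 0, -29, -10, 0, 0, 0, -1, 0, -32, -12, 0, 0, 0, -1, 0, -35, -14, 0, 0, 0, -1, 0, -37, -16, 0, 0, 0])

```text
t: 6.3
eef_pos: [542.0, -68.6, 127.5]
tcp_rot: [-3.14, -0.0, 1.458]
ft_force: [-0.2, 0.7, -0.4]
opening: 0.004
```

Run:
```python
from h import *
st()
p,d=env.read_camera("side"); cv2.imwrite("pics/c_side.png",cv2.resize(p[130:370,130:410,::-1],None,fx=2.5,fy=2.5))
```

```text
t 6.3 base pos [-43.1  -1.3 127.5] F_base [-0.32  0.69 -0.39] open 0.004
```

View pics/c_side.png

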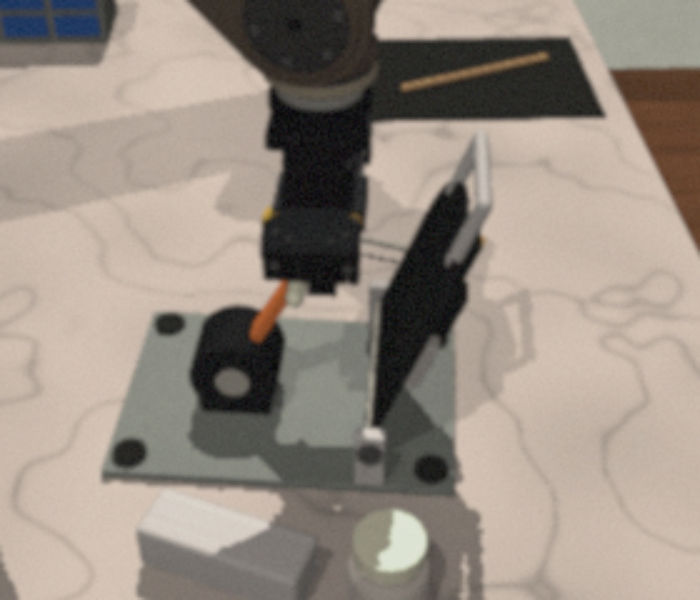

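Request:
arm_command(motion=[-1, 0, -2, -1, 0, 0, 0, -1, 0, -4, -2, 0, 0, 0, -1, 0, -4, -2, 0, 0, 0])

```text
t: 6.65
eef_pos: [538.6, -68.3, 129.6]
tcp_rot: [-3.141, -0.0, 1.458]
ft_force: [0.6, 0.4, 0.0]
opening: 0.005
```

Request:
arm_command(motion=[-1, 0, -1.5, -0.7, 0, 0, 0, -1, 0, -1.5, -0.7, 0, 0, 0])

```text
t: 6.85
eef_pos: [537.2, -68.1, 130.3]
tcp_rot: [-3.141, -0.0, 1.458]
ft_force: [-0.1, 0.3, -0.5]
opening: 0.006
```

Request:
arm_command(motion=[-1, 0, -1.2, -0.6, 0, 0, 0, -1, 0, -1.2, -0.6, 0, 0, 0])

```text
t: 7.05
eef_pos: [536.1, -68.0, 130.9]
tcp_rot: [-3.141, -0.0, 1.457]
ft_force: [-0.3, 0.3, 0.3]
opening: 0.003
```

Request:
arm_command(motion=[-1, 0, -1.2, -0.6, 0, 0, 0, -1, 0, -1.2, -0.6, 0, 0, 0])

```text
t: 7.25
eef_pos: [534.9, -67.9, 131.6]
tcp_rot: [-3.142, -0.0, 1.458]
ft_force: [-0.4, 0.2, 0.2]
opening: 0.009
```

Request:
arm_command(motion=[-1, 0, -1.2, -0.6, 0, 0, 0])

```text
t: 7.35
eef_pos: [533.9, -67.8, 132.1]
tcp_rot: [3.142, -0.0, 1.457]
ft_force: [0.6, -1.2, 0.1]
opening: 0.006
```

Request:
arm_command(motion=[-1, 0, -1.2, -0.6, 0, 0, 0])

```text
t: 7.45
eef_pos: [532.6, -67.6, 132.8]
tcp_rot: [3.142, -0.0, 1.458]
ft_force: [1.1, 0.5, 1.0]
opening: 0.005
```

Request:
arm_command(motion=[-1, 0, -1.2, -0.5, 0, 0, 0])

```text
t: 7.55
eef_pos: [531.4, -67.5, 133.3]
tcp_rot: [3.141, -0.0, 1.458]
ft_force: [0.8, 0.7, 0.3]
opening: 0.007
```

Request:
arm_command(motion=[-1, 0, -1.2, -0.5, 0, 0, 0])

```text
t: 7.65
eef_pos: [530.3, -67.4, 133.9]
tcp_rot: [3.141, -0.0, 1.458]
ft_force: [1.8, -0.0, 1.1]
opening: 0.003
```

Request:
arm_command(motion=[-1, 0, -1.2, -0.5, 0, 0, 0])

```text
t: 7.75
eef_pos: [529.1, -67.2, 134.4]
tcp_rot: [3.141, -0.0, 1.458]
ft_force: [1.4, 0.4, 1.8]
opening: 0.007
```

Request:
arm_command(motion=[-1, 0, -1.2, -0.5, 0, 0, 0])

```text
t: 7.85
eef_pos: [527.9, -67.1, 134.9]
tcp_rot: [3.141, -0.0, 1.458]
ft_force: [1.8, -0.1, 1.1]
opening: 0.003
```

Request:
arm_command(motion=[-1, 0, -1.2, -0.5, 0, 0, 0])

```text
t: 7.95
eef_pos: [526.6, -67.0, 135.3]
tcp_rot: [3.141, -0.0, 1.458]
ft_force: [0.8, -0.1, 0.7]
opening: 0.005
```

Request:
arm_command(motion=[-1, 0, -1.2, -0.4, 0, 0, 0])

```text
t: 8.05
eef_pos: [525.4, -66.8, 135.7]
tcp_rot: [3.141, -0.0, 1.458]
ft_force: [1.8, -0.2, 1.0]
opening: 0.004
```

Request:
arm_command(motion=[-1, 0, -1.2, -0.4, 0, 0, 0])

```text
t: 8.15
eef_pos: [524.2, -66.7, 136.1]
tcp_rot: [3.142, -0.0, 1.457]
ft_force: [2.0, -0.1, 1.2]
opening: 0.009
```

Request:
arm_command(motion=[-1, 0, -1.2, -0.4, 0, 0, 0])

```text
t: 8.25
eef_pos: [523.0, -66.5, 136.5]
tcp_rot: [3.142, -0.0, 1.458]
ft_force: [1.3, -0.0, 0.5]
opening: 0.005
```

Request:
arm_command(motion=[-1, 0, -1.2, -0.4, 0, 0, 0])

```text
t: 8.35
eef_pos: [521.8, -66.4, 136.8]
tcp_rot: [-3.142, -0.0, 1.458]
ft_force: [0.9, 0.4, 1.5]
opening: 0.004
```

Request:
arm_command(motion=[-1, 0, -1.2, -0.4, 0, 0, 0])

```text
t: 8.45
eef_pos: [520.6, -66.2, 137.2]
tcp_rot: [-3.142, -0.0, 1.458]
ft_force: [0.7, -1.2, 1.6]
opening: 0.005
```

Request:
arm_command(motion=[-1, 0, -1.2, -0.4, 0, 0, 0])

```text
t: 8.55
eef_pos: [519.4, -66.1, 137.6]
tcp_rot: [-3.142, -0.0, 1.458]
ft_force: [1.4, 0.3, 1.0]
opening: 0.006
```

Request:
arm_command(motion=[-1, 0, -1.2, -0.4, 0, 0, 0])

```text
t: 8.65
eef_pos: [518.2, -66.0, 138.0]
tcp_rot: [-3.142, -0.0, 1.458]
ft_force: [0.8, 0.6, 1.2]
opening: 0.006
```

Request:
arm_command(motion=[-1, 0, -1.2, -0.4, 0, 0, 0])

```text
t: 8.75
eef_pos: [517.0, -65.8, 138.4]
tcp_rot: [-3.142, -0.0, 1.458]
ft_force: [1.7, -0.6, 1.1]
opening: 0.006
```

Request:
arm_command(motion=[-1, 0, -1.2, -0.4, 0, 0, 0])

```text
t: 8.85
eef_pos: [515.9, -65.7, 138.8]
tcp_rot: [-3.142, -0.0, 1.458]
ft_force: [1.1, -0.4, 0.5]
opening: 0.006
```

Request:
arm_command(motion=[-1, 0, -1.2, -0.3, 0, 0, 0])

```text
t: 8.95
eef_pos: [514.6, -65.6, 139.2]
tcp_rot: [-3.142, -0.0, 1.458]
ft_force: [2.0, -1.5, 0.1]
opening: 0.006
```

Request:
arm_command(motion=[-1, 0, -1.2, -0.3, 0, 0, 0])

```text
t: 9.05
eef_pos: [513.4, -65.4, 139.4]
tcp_rot: [-3.142, -0.0, 1.458]
ft_force: [1.4, 0.8, 1.1]
opening: 0.003
```

Request:
arm_command(motion=[-1, 0, -1.2, -0.3, 0, 0, 0])

```text
t: 9.15
eef_pos: [512.2, -65.3, 139.7]
tcp_rot: [-3.142, -0.0, 1.458]
ft_force: [1.8, -0.4, 1.3]
opening: 0.004
```

Request:
arm_command(motion=[-1, 0, -1.2, -0.3, 0, 0, 0])

```text
t: 9.25
eef_pos: [511.1, -65.2, 140.1]
tcp_rot: [3.142, -0.0, 1.458]
ft_force: [1.6, -0.4, 0.7]
opening: 0.005
```

Request:
arm_command(motion=[-1, 0, -1.2, -0.3, 0, 0, 0])

```text
t: 9.35
eef_pos: [509.9, -65.0, 140.3]
tcp_rot: [-3.142, -0.0, 1.458]
ft_force: [0.9, 0.3, 0.9]
opening: 0.005
```

Request:
arm_command(motion=[-1, 0, -1.2, -0.3, 0, 0, 0])

```text
t: 9.45
eef_pos: [508.7, -64.9, 140.6]
tcp_rot: [-3.142, -0.0, 1.458]
ft_force: [0.6, 0.2, -0.1]
opening: 0.008
```

Request:
arm_command(motion=[-1, 0, -1.2, -0.3, 0, 0, 0])

```text
t: 9.55
eef_pos: [507.5, -64.8, 140.9]
tcp_rot: [3.142, -0.0, 1.458]
ft_force: [1.9, -0.6, 0.9]
opening: 0.005
```

Request:
arm_command(motion=[-1, 0, -1.2, -0.2, 0, 0, 0])

```text
t: 9.65
eef_pos: [506.3, -64.6, 141.1]
tcp_rot: [-3.142, -0.0, 1.458]
ft_force: [0.8, 0.3, 1.0]
opening: 0.006
```

Request:
arm_command(motion=[-1, 0, -1.2, -0.2, 0, 0, 0])

```text
t: 9.75
eef_pos: [505.1, -64.5, 141.3]
tcp_rot: [-3.142, -0.0, 1.458]
ft_force: [0.7, -0.3, -0.2]
opening: 0.003
```

Request:
arm_command(motion=[-1, 0, -1.2, -0.2, 0, 0, 0])

```text
t: 9.85
eef_pos: [503.9, -64.4, 141.5]
tcp_rot: [3.142, -0.0, 1.458]
ft_force: [2.0, 0.1, 0.5]
opening: -0.001
```

Request:
arm_command(motion=[-1, 0, -1.2, -0.2, 0, 0, 0])

```text
t: 9.95
eef_pos: [502.7, -64.2, 141.7]
tcp_rot: [-3.142, -0.0, 1.458]
ft_force: [1.4, 0.8, 0.0]
opening: 0.004
```

Request:
arm_command(motion=[-1, 0, -1.2, -0.2, 0, 0, 0])

```text
t: 10.05
eef_pos: [501.6, -64.1, 141.9]
tcp_rot: [3.142, -0.0, 1.458]
ft_force: [1.1, 0.5, 1.6]
opening: 0.001
```

Request:
arm_command(motion=[-1, 0, -1.2, -0.2, 0, 0, 0])

```text
t: 10.15
eef_pos: [500.6, -64.0, 142.2]
tcp_rot: [3.141, -0.0, 1.458]
ft_force: [3.7, 0.8, -1.7]
opening: 0.006
```

Request:
arm_command(motion=[-1, 0, -0.4, 0, 0, 0, 0])

```text
t: 10.25
eef_pos: [500.4, -64.0, 142.2]
tcp_rot: [3.14, -0.0, 1.457]
ft_force: [3.7, 0.1, -0.8]
opening: 0.009
```

Request:
arm_command(motion=[-1, 0, -0.4, 0, 0, 0, 0])

```text
t: 10.35
eef_pos: [500.2, -64.0, 142.2]
tcp_rot: [3.14, -0.0, 1.457]
ft_force: [5.7, -0.3, -1.2]
opening: 0.002
```

Request:
arm_command(motion=[-1, 0, -0.4, 0, 0, 0, 0])

```text
t: 10.45
eef_pos: [499.9, -63.9, 142.3]
tcp_rot: [3.14, -0.0, 1.457]
ft_force: [6.1, 0.3, -0.2]
opening: 0.003
```

Request:
arm_command(motion=[-1, 0, -0.4, 0, 0, 0, 0])

```text
t: 10.55
eef_pos: [499.7, -63.9, 142.3]
tcp_rot: [3.14, 0.0, 1.457]
ft_force: [7.4, -0.2, -1.0]
opening: 0.002
```

Request:
arm_command(motion=[-1, 0, -0.4, 0, 0, 0, 0, -1, 0, -0.4, 0, 0, 0, 0, -1, 0, -0.4, 0, 0, 0, 0])

```text
t: 10.85
eef_pos: [499.5, -63.9, 142.4]
tcp_rot: [3.139, 0.0, 1.457]
ft_force: [7.3, 0.2, -1.5]
opening: 0.006
```

Request:
arm_command(motion=[-1, 0, -0.3, 0, 0, 0, 0, -1, 0, -0.3, 0, 0, 0, 0])

```text
t: 11.05
eef_pos: [499.4, -63.9, 142.4]
tcp_rot: [3.139, 0.0, 1.457]
ft_force: [8.3, -0.1, -1.8]
opening: 0.007
```

Request:
arm_command(motion=[-1, 0, 3, 0, 0, 0, 0, -1, 0, 12, 0, 0, 0, 0, -1, 0, 20, 0, 0, 0, 0, -1, 0, 20, -40, 0, 0, 0, -1, 0, 20, -80, 0, 0, 0, -1, 0, 20, -120, 0, 0, 0, -1, 0, 20, -165, 0, 0, 0, -1, 0, 20, -165, 0, 0, 0])

```text
t: 11.85
eef_pos: [519.8, -66.3, 312.5]
tcp_rot: [3.133, 0.001, 1.458]
ft_force: [0.1, 0.3, -0.7]
opening: 0.003
```

Run:
```python
from h import *
np.set_printoptions(precision=1,suppress=True)
st()
for n in ["side","scene"]:
    p,d=env.read_camera(n); W=pc(n,d); cv2.imwrite(f"pics/d_{n}.png",cv2.resize(p[110:350,130:410,::-1],None,fx=2.5,fy=2.5))
    for l in ["leg_bar","handle"]:
        s=env.silhouettes(n,l)
        if s:
            P=tobase(W[s[0]["region"]&(d>0)]); 
            top=P[P[:,2]>np.percentile(P[:,2],98)-8]; print(n,l,s[0]["confidence"],len(P),"top",np.median(top,0),top.max(0),top.min(0))
plan([75.5,0,310],grasp(0))
```

```text
t 11.85 base pos [-65.4  -1.6 312.5] F_base [ 0.   0.3 -0.7] open 0.003
side handle 0.97 2605 top [ 74.4  -9.  257.2] [ 80.8  44.2 260.6] [ 69.1 -53.1 250.2]
scene leg_bar 0.96 536 top [-97.8   4.5 164.5] [-93.2  42.4 169. ] [-106.1  -36.4  159.3]
scene handle 0.95 4079 top [ 82.4   3.5 255.7] [ 86.5  52.7 259.5] [ 73.8 -47.3 249.4]
delta [  1.3 143.   -4.6] rot [-0.1  0.1 90. ]
```

View pics/d_side.png

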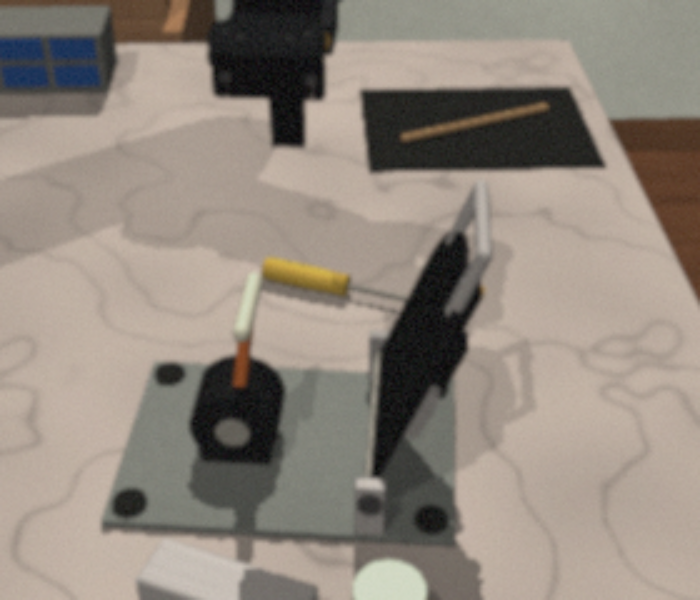

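Request:
arm_command(motion=[-0.3, 1, 20, -5, 0, 0, 15, -0.3, 1, 40, -5, 0, 0, 30, -0.3, 1, 60, -5, 0, 0, 45, -0.3, 1, 80, -5, 0, 0, 60, -0.3, 1, 100, -5, 0, 0, 75, -0.3, 1, 120, -5, 0, 0, 90, -0.3, 1, 143, -5, 0, 0, 90, -0.3, 1, 143, -5, 0, 0, 90, -0.3, 1, 143, -5, 0, 0, 90, -0.3, 1, 143, -5, 0, 0, 90, -0.3, 1, 143, -5, 0, 0, 90, -0.3, 1, 143, -5, 0, 0, 90, -0.3, 1, 143, -5, 0, 0, 90, -0.3, 1, 143, -5, 0, 0, 90])

```text
t: 13.55
eef_pos: [660.2, -81.2, 311.6]
tcp_rot: [-3.141, 0.001, -0.111]
ft_force: [-0.0, -0.2, -0.2]
opening: 0.352
```

Run:
```python
from h import *
s=st(); print(s["joints"].round(2)); plan([76,0,236],grasp(0))
p,d=env.read_camera("wrist"); cv2.imwrite("pics/e_wrist.png",p[:,:,::-1])
p,d=env.read_camera("side"); cv2.imwrite("pics/e_side.png",cv2.resize(p[110:350,130:410,::-1],None,fx=2.5,fy=2.5))
```

```text
t 13.55 base pos [ 75.7  -0.4 311.6] F_base [ 0.   -0.15 -0.24] open 0.352
[-0.22  0.48  1.32  0.    1.35 -0.11]
delta [ 0.3 -0.4 75.6] rot [-0.01  0.04  0.12]
```

View pics/e_wrist.png

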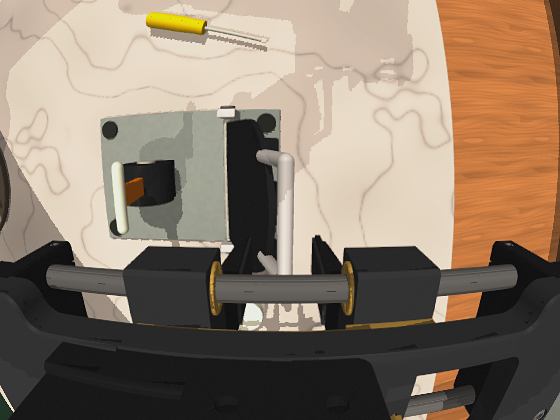

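View pics/e_side.png

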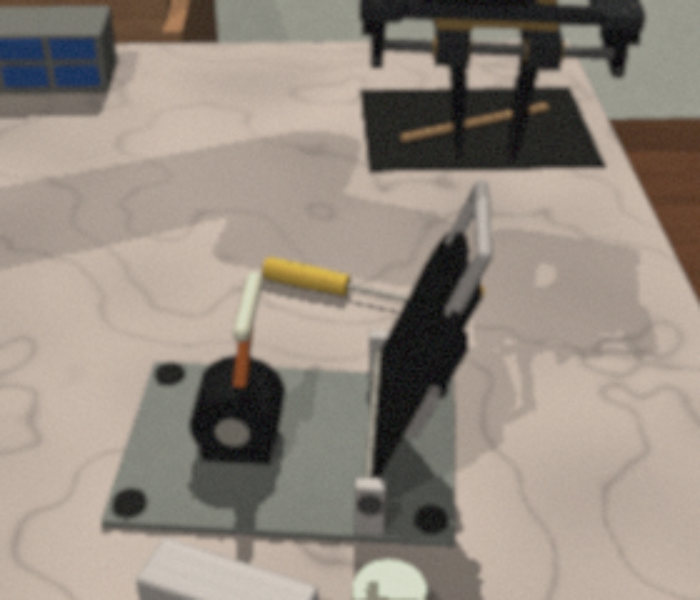

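Request:
arm_command(motion=[-0.3, 0, 0, 20, 0, 0, 0, -0.3, 0, 0, 40, 0, 0, 0, -0.3, 0, 0, 52, 0, 0, 0, -0.3, 0, 0, 62, 0, 0, 0, -0.3, 0, 0, 70, 0, 0, 0, -0.3, 0, 0, 75, 0, 0, 0, -0.3, 0, 0, 75, 0, 0, 0])

```text
t: 14.35
eef_pos: [660.2, -81.1, 236.8]
tcp_rot: [-3.141, 0.0, -0.113]
ft_force: [1.1, -0.1, 0.0]
opening: 0.352
```

Run:
```python
from h import *
s=st()
p,d=env.read_camera("side"); cv2.imwrite("pics/f_side.png",cv2.resize(p[110:290,220:430,::-1],None,fx=3.3,fy=3.3))
```

```text
t 14.35 base pos [ 75.7  -0.4 236.8] F_base [ 1.12 -0.01  0.03] open 0.352
```

View pics/f_side.png

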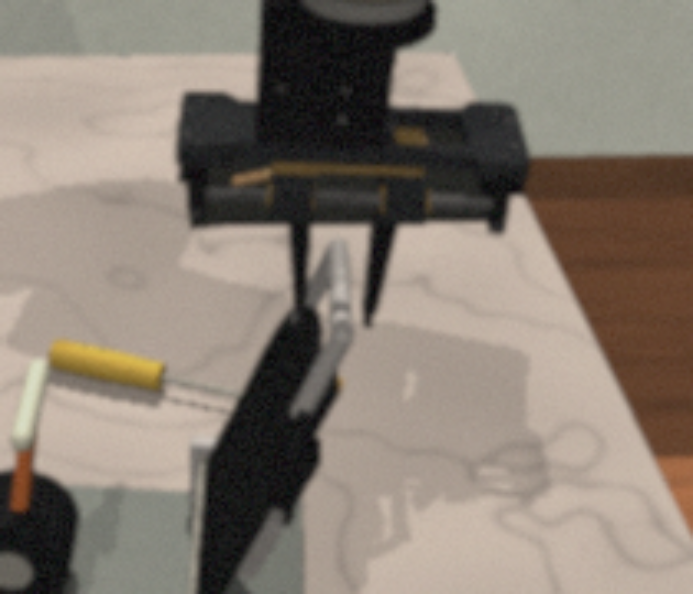

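Request:
arm_command(motion=[-1, 0, 0, 0, 0, 0, 0, -1, 0, 0, 0, 0, 0, 0, -1, 0, 0, 0, 0, 0, 0, -1, 0, 0, 0, 0, 0, 0, -1, 0, 0, 0, 0, 0, 0, -1, 0, 0, 0, 0, 0, 0])

```text
t: 15.0
eef_pos: [660.5, -81.2, 237.5]
tcp_rot: [-3.142, -0.001, -0.113]
ft_force: [1.7, -0.0, 3.1]
opening: 0.118
```

Run:
```python
from h import *
s=st(); print(s["joints"].round(3))
```

```text
t 15.0 base pos [ 76.1  -0.4 237.5] F_base [1.67 0.17 3.12] open 0.118
[-0.222  0.53   1.423  0.     1.187 -0.108]
```

```bash
cat >> h.py <<'E'
G=15.2
def tcp_for(a,t,g=None):
    a=np.deg2rad(a); tt=np.deg2rad(t)
    return np.array([-220*np.sin(a),0,46+220*np.cos(a)])+(G if g is None else g)*np.array([np.sin(tt),0,-np.cos(tt)])
def rows(a0,t0,lst):
    "a = forward lean deg; deltas from commanded pose (a0,t0)"
    R0=grasp(t0)
    for a,t in lst:
        d=R0.T@(tcp_for(a,t)-tcp_for(a0,t0)); rv=Ro.from_matrix(R0.T@grasp(t)).as_rotvec(degrees=True)
        print(a,round(t,1),d.round(1),rv.round(2))
E
python3 - <<'E'
from h import *
A=[-18.5,-17,-14.5,-12,-9.5,-7,-4.5,-2,0.5,3]
rows(-20,0,[(a,max(0,(a+17)*0.4)) for a in A])
E
```

```text
-18.5 0 [-5.4  0.  -1.9] [0. 0. 0.]
-17 0 [-10.9   0.   -3.7] [0. 0. 0.]
-14.5 1.0 [-19.9   0.   -6.3] [0. 1. 0.]
-12 2.0 [-29.    0.   -8.5] [0. 2. 0.]
-9.5 3.0 [-38.1   0.  -10.3] [0. 3. 0.]
-7 4.0 [-47.4   0.  -11.7] [0. 4. 0.]
-4.5 5.0 [-56.7   0.  -12.6] [0. 5. 0.]
-2 6.0 [-66.    0.  -13.2] [0. 6. 0.]
0.5 7.0 [-75.3   0.  -13.4] [0. 7. 0.]
3 8.0 [-84.6   0.  -13.1] [0. 8. 0.]
```

Request:
arm_command(motion=[-1, -5.4, 0, -1.9, 0, 0, 0, -1, -10.9, 0, -3.7, 0, 0, 0, -1, -19.9, 0, -6.3, 0, 1, 0, -1, -19.9, 0, -6.3, 0, 1, 0])

```text
t: 15.4
eef_pos: [639.4, -78.5, 244.1]
tcp_rot: [-3.141, -0.018, -0.113]
ft_force: [2.8, 1.3, 1.4]
opening: 0.116
```

Run:
```python
from h import *
s=st()
print(tcp_for(-14.5,1)-tcp_for(-20,0))
A=[-12,-9.5,-7,-4.5,-2,0.5,3,5.5,8]
rows(-14.5,1,[(a,max(0,(a+17)*0.4)) for a in A])
```

```text
t 15.4 base pos [ 5.480e+01 -1.000e-01  2.441e+02] F_base [2.65 1.57 1.39] open 0.116
[-19.89555406   0.           6.26241934]
-12 2.0 [-9.   0.  -2.4] [0. 1. 0.]
-9.5 3.0 [-18.2   0.   -4.3] [0. 2. 0.]
-7 4.0 [-27.4   0.   -5.9] [0. 3. 0.]
-4.5 5.0 [-36.6   0.   -7. ] [0. 4. 0.]
-2 6.0 [-46.    0.   -7.8] [0. 5. 0.]
0.5 7.0 [-55.3   0.   -8.1] [0. 6. 0.]
3 8.0 [-64.6   0.   -8. ] [0. 7. 0.]
5.5 9.0 [-73.9   0.   -7.5] [0. 8. 0.]
8 10.0 [-83.2   0.   -6.5] [0. 9. 0.]
```

Request:
arm_command(motion=[-1, -9, 0, -2.4, 0, 1, 0, -1, -18.2, 0, -4.3, 0, 2, 0, -1, -27.4, 0, -5.9, 0, 3, 0, -1, -36.6, 0, -7, 0, 4, 0, -1, -46, 0, -7.8, 0, 5, 0, -1, -55.3, 0, -8.1, 0, 6, 0, -1, -64.6, 0, -8, 0, 7, 0, -1, -73.9, 0, -7.5, 0, 8, 0, -1, -83.2, 0, -6.5, 0, 9, 0, -1, -83.2, 0, -6.5, 0, 9, 0])

```text
t: 16.4
eef_pos: [556.5, -68.8, 248.4]
tcp_rot: [-3.141, -0.173, -0.113]
ft_force: [0.5, 5.5, 0.1]
opening: 0.117
```

Run:
```python
from h import *
s=st(); print(s["joints"].round(2), tcp_for(8,10).round(1))
p,d=env.read_camera("side"); cv2.imwrite("pics/g_side.png",cv2.resize(p[90:330,150:430,::-1],None,fx=2.5,fy=2.5))
A=[10.5,13,15.5,18,20.5,23,25.5,28,30]
rows(8,10,[(a,max(0,(a+17)*0.4)) for a in A])
```

```text
t 16.4 base pos [-2.870e+01  1.000e-01  2.484e+02] F_base [-0.17  5.53  0.11] open 0.117
[-0.25  0.3   1.79  0.03  0.88 -0.16] [-28.    0.  248.9]
10.5 11.0 [-9.3  0.  -0.1] [0. 1. 0.]
13 12.0 [-18.7   0.    0.2] [0. 2. 0.]
15.5 13.0 [-28.    0.    0.9] [0. 3. 0.]
18 14.0 [-37.2   0.    2. ] [0. 4. 0.]
20.5 15.0 [-46.4   0.    3.5] [0. 5. 0.]
23 16.0 [-55.6   0.    5.4] [0. 6. 0.]
25.5 17.0 [-64.6   0.    7.8] [0. 7. 0.]
28 18.0 [-73.5   0.   10.5] [0. 8. 0.]
30 18.8 [-80.6   0.   13. ] [0.  8.8 0. ]
```

View pics/g_side.png

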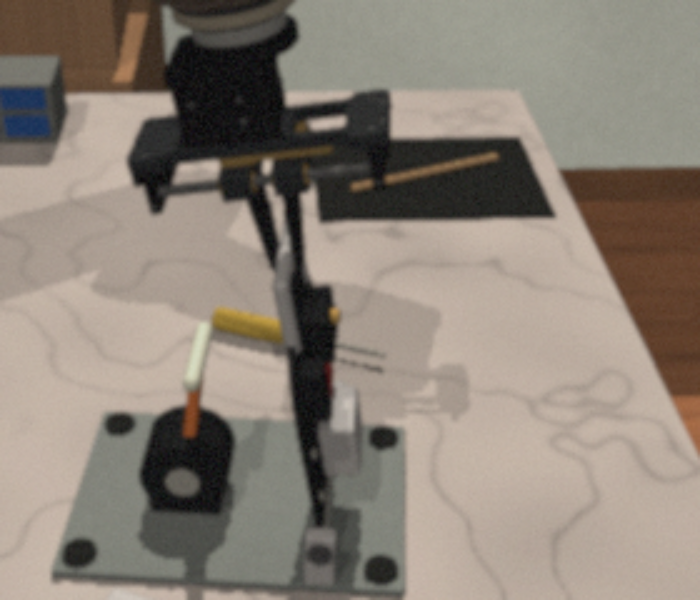

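Request:
arm_command(motion=[-1, -9.3, -1, -0.1, 0, 1, 0, -1, -18.7, -1.5, 0.2, 0, 2, 0, -1, -28, -1.7, 0.9, 0, 3, 0, -1, -37.2, -2, 2, 0, 4, 0, -1, -46.4, -2.2, 3.5, 0, 5, 0, -1, -55.6, -2.4, 5.4, 0, 6, 0, -1, -55.6, -2.4, 5.4, 0, 6, 0])

```text
t: 17.15
eef_pos: [503.6, -61.6, 232.9]
tcp_rot: [3.141, -0.277, -0.113]
ft_force: [0.8, -3.9, -2.2]
opening: 0.117
```

Run:
```python
from h import *
s=st(); print(s["joints"].round(2), tcp_for(23,16).round(1), s["moment"].round(2))
A=[25,27,29,30,31,32,33,34]
rows(23,16,[(a,max(0,(a+17)*0.4)) for a in A])
```

```text
t 17.15 base pos [-82.1   1.4 232.9] F_base [ 1.19 -3.84 -2.2 ] open 0.117
[-0.28  0.21  1.99  0.07  0.67 -0.21] [-81.8   0.  233.9] [-0.69  0.15 -0.25]
25 16.8 [-7.4  0.   1.1] [0.  0.8 0. ]
27 17.6 [-14.7   0.    2.4] [0.  1.6 0. ]
29 18.4 [-22.   0.   4.] [0.  2.4 0. ]
30 18.8 [-25.7   0.    4.9] [0.  2.8 0. ]
31 19.2 [-29.3   0.    5.8] [0.  3.2 0. ]
32 19.6 [-32.9   0.    6.9] [0.  3.6 0. ]
33 20.0 [-36.5   0.    7.9] [0. 4. 0.]
34 20.4 [-40.    0.    9.1] [0.  4.4 0. ]
```

Request:
arm_command(motion=[-1, -7.4, 0.8, 1.1, 0, 0.8, 0, -1, -14.7, 0.8, 2.4, 0, 1.6, 0, -1, -22, 0.8, 4, 0, 2.4, 0, -1, -25.7, 0.7, 4.9, 0, 2.8, 0, -1, -29.3, 0.7, 5.8, 0, 3.2, 0, -1, -32.9, 0.6, 6.9, 0, 3.6, 0, -1, -32.9, 0.6, 6.9, 0, 3.6, 0])

```text
t: 17.85
eef_pos: [474.6, -58.2, 217.4]
tcp_rot: [-3.141, -0.341, -0.113]
ft_force: [3.3, 2.8, -4.0]
opening: 0.118
```

Run:
```python
from h import *
s=st(); print(s["joints"].round(2), tcp_for(32,19.6).round(1), s["moment"].round(2))
p,d=env.read_camera("side"); cv2.imwrite("pics/h_side.png",cv2.resize(p[90:330,130:410,::-1],None,fx=2.5,fy=2.5))
A=[33,34,35,36]
rows(32,19.6,[(a,20) for a in A])
```

```text
t 17.85 base pos [-111.3    1.4  217.4] F_base [ 2.92  3.17 -3.95] open 0.118
[-0.3   0.17  2.11  0.12  0.52 -0.28] [-111.5    0.   218.3] [ 0.44 -0.32  0.17]
33 20 [-3.6  0.   0.9] [0.  0.4 0. ]
34 20 [-7.4  0.   1.8] [0.  0.4 0. ]
35 20 [-11.1   0.    2.8] [0.  0.4 0. ]
36 20 [-14.8   0.    3.8] [0.  0.4 0. ]
```

View pics/h_side.png

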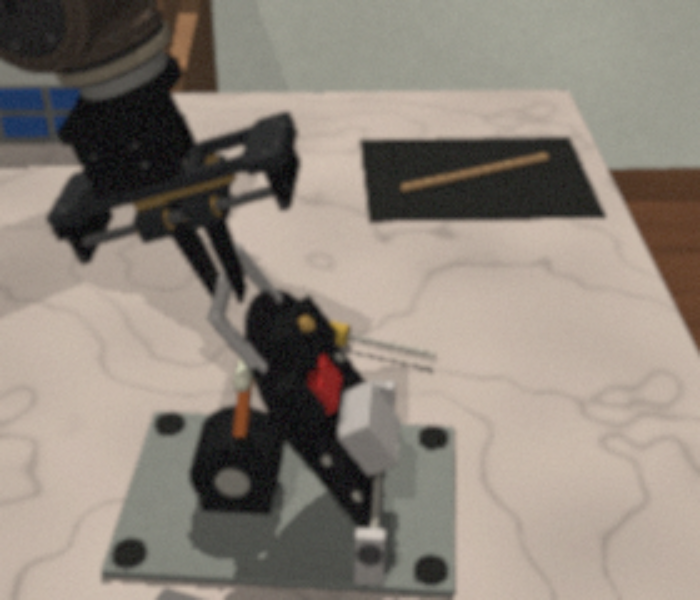

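Request:
arm_command(motion=[-1, -1.8, -0.2, 1, 0, 0.2, 0, -1, -3.6, -0.4, 1.9, 0, 0.4, 0, -1, -5.5, -0.4, 2.3, 0, 0.4, 0, -1, -7.4, -0.4, 2.8, 0, 0.4, 0, -1, -7.4, -0.4, 2.8, 0, 0.4, 0])

```text
t: 18.4
eef_pos: [468.8, -57.4, 213.1]
tcp_rot: [3.141, -0.35, -0.113]
ft_force: [-4.3, -0.7, 6.1]
opening: 0.117
```

```bash
cat >> h.py <<'E'
def T(a):
    s=st(); F=s["ft_force"]@B; a=np.deg2rad(a); print("tang(down+)",round(F@[-np.cos(a),0,-np.sin(a)],2),"radial(out+)",round(F@[-np.sin(a),0,np.cos(a)],2), s["moment"].round(2))
E
python3 - <<'E'
from h import *
T(34); print(tcp_for(34,20).round(1))
A=[34.5,35,36,37,38]
rows(34,20,[(a,20) for a in A])
E
```

```text
t 18.4 base pos [-117.1    1.5  213.1] F_base [-4.15 -1.22  6.09] open 0.117
tang(down+) 0.04 radial(out+) 7.37 [-0.09  0.43 -0.05]
[-117.8    0.   214.1]
34.5 20 [-1.9  0.   0.5] [0. 0. 0.]
35 20 [-3.7  0.   1. ] [0. 0. 0.]
36 20 [-7.4  0.   2. ] [0. 0. 0.]
37 20 [-11.1   0.    3.1] [0. 0. 0.]
38 20 [-14.8   0.    4.2] [0. 0. 0.]
```

Request:
arm_command(motion=[-1, -1.9, 0, -0.2, 0, 0, 0, -1, -3.7, 0, 0.3, 0, 0, 0, -1, -3.7, 0, 0.3, 0, 0, 0])

```text
t: 18.7
eef_pos: [465.5, -57.0, 211.0]
tcp_rot: [3.141, -0.349, -0.113]
ft_force: [1.3, -2.2, -4.3]
opening: 0.118
```

Run:
```python
from h import *
T(35)
```

```text
t 18.7 base pos [-120.5    1.6  211. ] F_base [ 1.57 -2.02 -4.33] open 0.118
tang(down+) 1.19 radial(out+) -4.45 [-0.3  -0.08 -0.11]
```

Request:
arm_command(motion=[-1, -1.9, 0, 0.6, 0, 0, 0, -1, -3.7, 0, 1.3, 0, 0, 0, -1, -3.7, 0, 1.3, 0, 0, 0])

```text
t: 19.0
eef_pos: [462.3, -56.5, 208.5]
tcp_rot: [3.142, -0.349, -0.113]
ft_force: [-0.1, -3.0, -1.2]
opening: 0.118
```

Run:
```python
from h import *
T(36)
```

```text
t 19.0 base pos [-123.6    1.7  208.5] F_base [ 0.22 -2.98 -1.21] open 0.118
tang(down+) 0.53 radial(out+) -1.1 [-0.46  0.07 -0.12]
```

Request:
arm_command(motion=[-1, -1.9, 0.3, 0.6, 0, 0, 0, -1, -3.7, 0.4, 1.1, 0, 0, 0, -1, -3.7, 0.4, 1.1, 0, 0, 0])

```text
t: 19.3
eef_pos: [459.1, -56.2, 206.1]
tcp_rot: [-3.141, -0.348, -0.113]
ft_force: [0.6, 3.8, -0.5]
opening: 0.119
```

Run:
```python
from h import *
T(37)
p,d=env.read_camera("side"); cv2.imwrite("pics/i_side.png",cv2.resize(p[150:310,160:340,::-1],None,fx=3.7,fy=3.7,interpolation=cv2.INTER_CUBIC))
```

```text
t 19.3 base pos [-126.9    1.7  206.1] F_base [ 0.13  3.82 -0.52] open 0.119
tang(down+) 0.21 radial(out+) -0.49 [ 0.54 -0.09  0.19]
```

View pics/i_side.png

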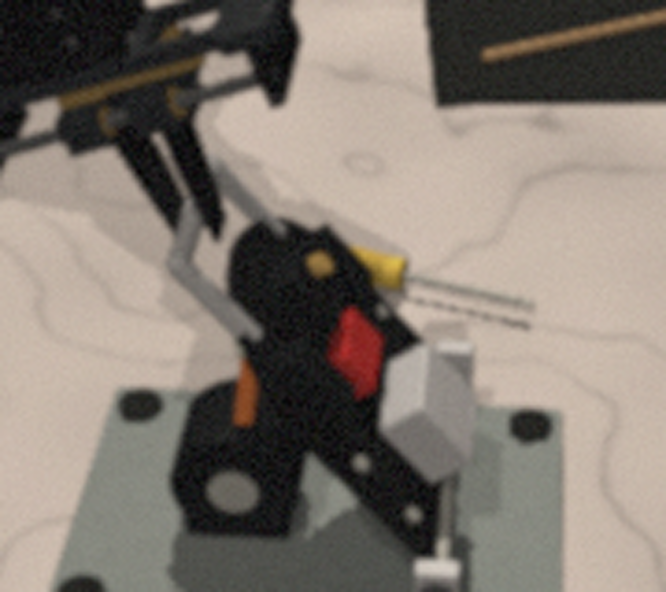

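Request:
arm_command(motion=[-1, -1.9, -0.2, 0.6, 0, 0, 0, -1, -3.7, -0.2, 1.1, 0, 0, 0, -1, -3.7, -0.2, 1.1, 0, 0, 0])

```text
t: 19.65
eef_pos: [456.1, -55.8, 203.9]
tcp_rot: [-3.141, -0.349, -0.113]
ft_force: [-0.4, 3.6, 0.6]
opening: 0.118
```

Run:
```python
from h import *
T(38)
```

```text
t 19.65 base pos [-129.9    1.7  203.9] F_base [-0.76  3.52  0.58] open 0.118
tang(down+) 0.24 radial(out+) 0.92 [0.53 0.01 0.13]
```

Request:
arm_command(motion=[-1, -1.8, -0.3, 0.5, 0, 0, 0, -1, -1.8, -0.3, 0.5, 0, 0, 0])

```text
t: 19.85
eef_pos: [455.0, -55.6, 203.1]
tcp_rot: [3.141, -0.35, -0.113]
ft_force: [-0.0, 0.6, 1.2]
opening: 0.122
```

Run:
```python
from h import *
T(38.5)
```

```text
t 19.85 base pos [-131.     1.8  203.1] F_base [-0.1   0.59  1.18] open 0.122
tang(down+) -0.66 radial(out+) 0.99 [ 0.11 -0.03  0.01]
```

Request:
arm_command(motion=[-1, -1.8, 0, 0.5, 0, 0, 0, -1, -1.8, 0, 0.5, 0, 0, 0])

```text
t: 20.05
eef_pos: [454.6, -55.6, 202.7]
tcp_rot: [3.141, -0.353, -0.113]
ft_force: [3.2, 2.4, 4.7]
opening: 0.117
```

Run:
```python
from h import *
T(38.5)
```

```text
t 20.05 base pos [-131.4    1.7  202.7] F_base [2.93 2.74 4.74] open 0.117
tang(down+) -5.24 radial(out+) 1.89 [ 0.37 -0.9   0.16]
```

Request:
arm_command(motion=[-1, 1.4, 0, -0.4, 0, 0, 0, -1, 1.4, 0, -0.4, 0, 0, 0, -0.7, 1.4, 0, -0.4, 0, 0, 0, -0.6, 1.4, 0, -0.4, 0, 0, 0, -0.5, 1.4, 0, -0.4, 0, 0, 0, -0.4, 1.4, 0, -0.4, 0, 0, 0, -0.4, 1.4, 0, -0.4, 0, 0, 0, -0.4, 1.4, 0, -0.4, 0, 0, 0])

```text
t: 20.85
eef_pos: [454.5, -55.4, 202.7]
tcp_rot: [-3.141, -0.349, -0.113]
ft_force: [0.4, -0.3, -0.0]
opening: 0.297
```

Run:
```python
from h import *
T(38.5)
p,d=env.read_camera("side"); cv2.imwrite("pics/j_side.png",cv2.resize(p[150:310,160:340,::-1],None,fx=3.7,fy=3.7,interpolation=cv2.INTER_CUBIC))
```

```text
t 20.85 base pos [-131.5    1.9  202.7] F_base [ 0.47 -0.21 -0.01] open 0.297
tang(down+) -0.36 radial(out+) -0.3 [-0.03  0.28  0.  ]
```

View pics/j_side.png

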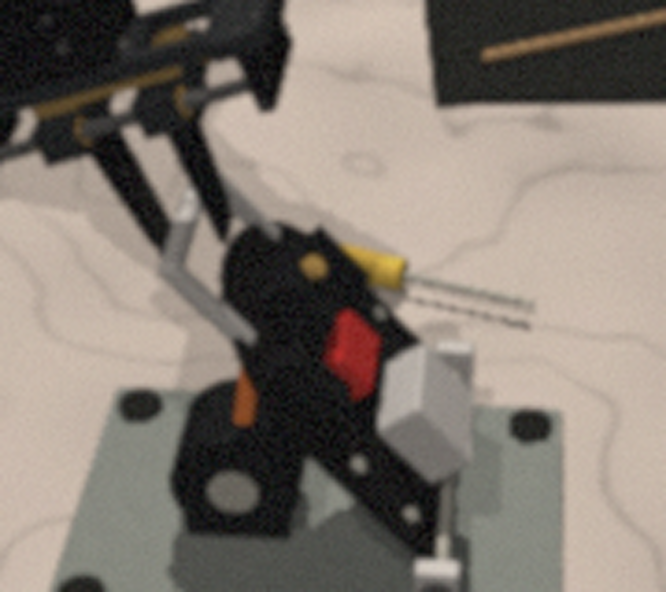

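Request:
arm_command(motion=[-0.4, 0, 0, -8, 0, 0, 0, -0.4, 0, 0, -20, 0, 0, 0, -0.4, 0, 0, -32, 0, 0, 0, -0.4, 0, 0, -45, 0, 0, 0, -0.4, 7, 0, -65, 0, 0, 0, -0.4, 17, 0, -92, 0, 0, 0, -0.4, 27, 0, -120, 0, 0, 0, -0.4, 27, 0, -120, 0, 0, 0, -0.4, 27, 0, -120, 0, 0, 0])

```text
t: 21.8
eef_pos: [438.7, -53.6, 325.2]
tcp_rot: [3.141, -0.35, -0.113]
ft_force: [-1.0, 0.0, 0.4]
opening: 0.298
```

Run:
```python
from h import *
np.set_printoptions(precision=1,suppress=True)
st()
for n in ["side","scene"]:
    p,d=env.read_camera(n); W=pc(n,d); cv2.imwrite(f"pics/k_{n}.png",cv2.resize(p[110:380,110:430,::-1],None,fx=2.2,fy=2.2))
    for l in ["leg_bar","handle"]:
        for q in env.spot_point(n,l)[:1]:
            c,r=map(int,np.round(q["location"])); print(n,l,q["confidence"],tobase(W[r,c]))
```

```text
t 21.8 base pos [-147.4    1.9  325.2] F_base [-1.  -0.1  0.5] open 0.298
side handle 0.66 [-135.4   -1.2  222. ]
scene handle 0.66 [-128.5    4.4  216.6]
```

View pics/k_side.png

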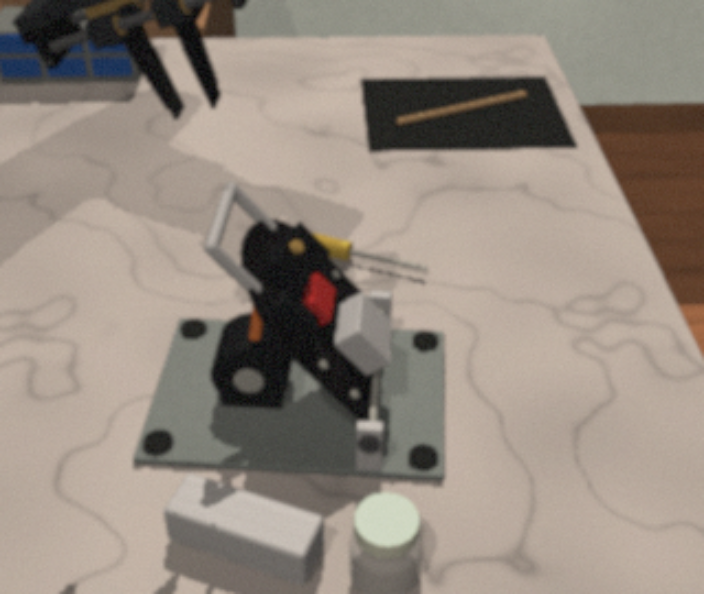

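View pics/k_scene.png

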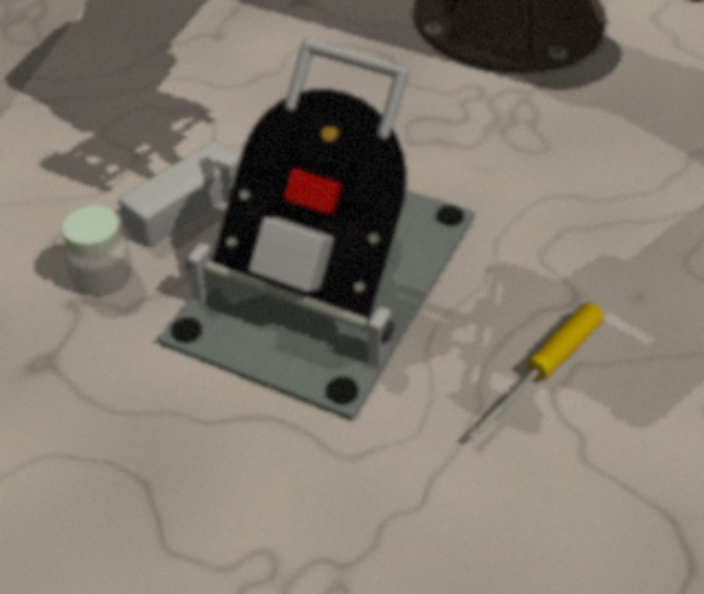

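The side image shows the board at rest, leaning forward on the leg, with its handle at about [225,220] and the gripper clear of it. In the scene image the screwdriver, battery and jar look untouched.

Run:
```python
from cell import env
print(env.job_done())
```

```text
the job is handed in; nothing more can be done
None
```

The board now rests on the prop leg with the gripper clear, and I handed the job in at about 22 s.

- **Leg:** I pushed it out in 1.2 mm steps until it met its stop at about 8–9° short of upright. I held it there at about 8 N, the highest I read, and then backed off.
- **Board:** I gripped it by the handle and swung it forward. The load reversed at about 38.5° forward lean, close to the 38.7° I had worked out. I pressed about 5 N against the leg for a moment, backed off, let go and moved away.
- **Last checks:** The tool force was about zero after release. The board stayed still in the pictures, with its handle where a lean of about 38° would put it. The screwdriver, battery and jar look unmoved by eye; I didn't measure them.
- **What disagreed:**
    - During the swing I saw sideways forces up to about 5.5 N and radial forces up to about 7 N. They came from small errors in my fit of the base, and I corrected them on the way.
    - In the final views the board hides the crossbar, and the recognition networks did not find it there. The contact with the leg is therefore judged from force and board angle rather than seen directly.

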